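# Tilt a strainer tube out through the rack hatch and hold it up

### The arm

A 6-joint arm with a two-finger parallel gripper is mounted at the origin on the work surface. World frame = base frame: x ahead of the robot, y to its left, z up, the work surface at z = 0. Lengths are in m, angles in rad, forces in N, time in s.
With the tool pointing down it reaches from about 0.4 to 0.925 m from the base axis. Payload 12.5 kg.
Tool frame: the origin (TCP) lies on the centre line of the jaws, within the pads' length; the fingertips stand 14 mm ahead of it and the grasp point (between the pads) lies 5 mm behind it; z points along the fingers, y is the direction in which the jaws open and shut (so a half turn about z gives the same grasp; the last joint's range is limited). The gripper opens to 95 mm and grips with 3 to 60 N. Pads are 20 mm wide; open, the fingers measure 119 mm over their backs; the gripper's body (75 mm by 180 mm) begins 59 mm behind the grasp point.
Start: joints at [-1.279, 0.491, 1.559, -0, 1.092, -0.106], TCP at [0.242, -0.576, 0.229] pointing down, gripper open.
Joint ranges: [-3.1, 3.1], [-0.84, 2.19], [0.05, 2.79], [-1.13, 4.28], [0.06, 2.93], [-2.69, 2.69]. Speed limits (rad/s): [2.22, 2.22, 2.79, 3.14, 3.14, 3.14].

### API

Orientations are given as a unit quaternion [w, x, y, z].
In Python, from workcell import bot gives the robot as it stands.
- The arm moves only by the shell command python3 -m jog 'ROWS' [FORCE]. ROWS is JSON, a list that holds one entry, the list of rows, each a list of 7 numbers: the shift along the tool's x, y, z in units of 25 mm (1.0 is 25 mm), then the turn, a rotation vector about the tool's x, y, z in rad, then the opening, from 0 (shut) to 1 (fully open). A call has exactly 10 rows; each row is the pose to reach, as a shift and turn from the pose commanded when the call began, along the tool's axes at that moment; what a row does not reach only later rows make up. A row lasts 1/8 s, in which the tool goes at most 62.5 mm and 10.7 degrees, less where a joint would pass 70% of its speed; a pose out of reach is approached as far as the arm can. A call with a gripper value outside its range is refused whole. The fingers move at their own pace and stop on an object; FORCE is the grip in N (left out, the last holds). Time passes only in rows, so rows that repeat a pose let the fingers close, or fill a call up. It gives the time, the measured TCP pose, the force and the opening at its end, in the units of the state.
- bot.get_obs(): the state, without advancing time (a new reading comes with each control period).
- bot.camera(name): name is "side" or "top" or "wrist"; returns a dict with "color" (420x560x3 uint8, red, green, blue), "fov_y" (degrees; the focal length in pixels is half the picture's height over the tangent of half this angle, whatever the lens; pixels are square), "cx", "cy" (the principal point, pixels), "rvec" (rotation vector, rad) and "tvec" (3), from world to camera coordinates, as OpenCV has them. Camera axes: x right, y down, z forward; pixel columns grow to the right and rows downward; lengths in m; the calibration is good to about 2 mm. A picture is of the moment at which its call begins. There is no depth.
- bot.job_done(): hands the job in, once; it reports no verdict.
The state is a dict: "time": time; "qpos": joint angles; "dq": joint speeds; "joint_efforts": joint torques, N m; "eef_pos": TCP position; "tool_rot": TCP orientation; "contact_force": force on the tool from outside, world axes, zero at the start; "torque": the same for the moment, N m; "finger_gap": opening from 0.0 (shut) to 1.0 (fully open).
Only numpy, scipy, OpenCV 4.12 (cv2) and the standard library are available. Lean on these libraries where they do the work, as an engineer would, in place of code of your own. Each camera call takes 0.05 s, during which the arm holds its last target.

### The job

The perforated strainer tube lying in the saddles under the rack's steel plate is longer than the hatch in that plate: take hold of it through the hatch, slide it to one side and tilt it so that it comes out end first, diagonally up through the hatch. Finish still holding it in the gripper, level and still, with the whole tube at least 5 cm clear above the plate and touching nothing else. Leave the gasket rings and the flange where they lie.

Things in the scene. Friction and masses are not known exactly. Their poses are not given: they have to be found in the camera images.
- rack: Fixed rack on the bench: steel plate 260 x 470 mm (own x by y), 4 mm thick, top face 160 mm above the bench, on four corner legs; 22 mm lips fold down from its two long edges. In its middle a yellow-bordered (flush paint) rectangular hatch, 150 mm along own x, 210 mm along own y. Origin on the bench under the hatch's centre, z up. Below the plate: only legs, two saddles and the tube.
- hatch (a point): Centre of the hatch, level with the plate's top face (160 mm above the bench); axes as the rack's: x along the hatch's 150 mm, y along its 210 mm, z up.
- saddle_left (a point): Centre of the cradled tube's axis over the saddle at the rack's +y side, 116 mm above the bench, 120 mm from the centre line (15 mm beyond the hatch's edge). A blue V saddle 12 mm long on a slim post; its lips reach 111 mm above the bench.
- saddle_right (a point): The same over the like saddle at the rack's -y side.
- tube: Loose perforated metal strainer tube, 300 mm long, 26 mm diameter, 0.2 to 0.4 kg, balanced at its middle, one end green, one orange. Origin mid-axis, own y towards the green end. Starts in the saddles, from which it lifts and slides freely: axis along the rack's y on its middle line, 44 mm below the plate's top face, up to 15 mm off centre lengthwise, both ends under the plate.
- tube_green (a point): Centre of the tube's green end face, on its axis, 150 mm from the middle.
- tube_orange (a point): Centre of the tube's orange end face, on its axis, 150 mm from the middle.
- gasket_green: Bystander: loose green gasket ring lying flat on the bench, 140 mm outside, 100 mm inside diameter, 12 mm thick. Origin: centre of its underside.
- flange: Bystander: loose dark steel flange with a stub on top, 110 mm diameter, 50 mm high. Origin: centre of its underside.
- gasket_pink: Bystander: loose pink gasket ring lying flat on the bench, 84 mm outside, 56 mm inside diameter, 10 mm thick. Origin: centre of its underside.

How it is judged:
On the way:
1. the tube is slanting through the hatch: one end above the plate, the other still below it, its middle over the hatch (((z of tube_green in the frame of hatch above 0.02 m and z of tube_orange in the frame of hatch below -0.01 m) or (z of tube_orange in the frame of hatch above 0.02 m and z of tube_green in the frame of hatch below -0.01 m)) and x of tube in the frame of hatch between -0.07 and 0.07 m and y of tube in the frame of hatch between -0.14 and 0.14 m), for 0.1 s.
At the end, for the whole second after the job is handed in: The gripper's fingers hold the tube still (under 30 mm/s), level within about 13 degrees, both ends of its axis at least 63 mm above the plate's top face (its underside 50 mm clear), touching neither the rack nor the bystanders, which lie within 30 mm of where they began (z of each of tube_green, tube_orange in the frame of hatch above 0.063 m and angle between tube's own y axis and vertical between 1.33 and 1.81 rad and contact force between tube and the fingers above 1 N and linear speed of tube below 0.03 m/s and angular speed of tube below 0.2 rad/s and contact force between tube and rack below 0.1 N and contact force between tube and gasket_green below 0.1 N and contact force between tube and flange below 0.1 N and contact force between tube and gasket_pink below 0.1 N and distance of each of gasket_green, flange, gasket_pink from where it was at the start of the episode below 0.03 m); the arm keeps its last pose, push and grip.
It fails at once if the green gasket ring is pushed more than 30 mm from its place (distance of gasket_green from where it was at the start of the episode above 0.03 m).
It fails at once if the steel flange is pushed more than 30 mm from its place (distance of flange from where it was at the start of the episode above 0.03 m).
It fails at once if the pink gasket ring is pushed more than 30 mm from its place (distance of gasket_pink from where it was at the start of the episode above 0.03 m).
It also fails if it takes over 46 s, if anything falls off the work surface, if the arm or the gripper's body presses on something with over 40 N, if the wrist force passes 120 N, or if a joint passes its speed limit or range.

## Working session

There is one attempt and no reset: what is moved stays moved. The work goes in short steps, Python scripts to look and compute and a shell command to move; the robot and the scene stay as the last step left them, time stands still between calls to the robot, and variables do not carry over. Pictures are saved under pics/ and viewed, and the job is handed in when it is done.

```bash
ls; mkdir -p pics; cat > h.py <<'E'
import numpy as np, cv2
from workcell import bot
def shot(n,f):
    c=bot.camera(n); cv2.imwrite(f'pics/{f}.png',c['color'][:,:,::-1]); np.save(f'pics/{f}.npy',c,allow_pickle=True); return c
def load(f): return np.load(f'pics/{f}.npy',allow_pickle=True).item()
def K(c):
    h=c['color'].shape[0]; fl=h/2/np.tan(np.radians(c['fov_y'])/2)
    return np.array([[fl,0,c['cx']],[0,fl,c['cy']],[0,0,1.]])
def ray(c,px):
    R=cv2.Rodrigues(np.array(c['rvec'],float))[0]; t=np.array(c['tvec'],float).ravel()
    o=-R.T@t; d=R.T@np.linalg.inv(K(c))@np.array([px[0],px[1],1.]); return o,d/np.linalg.norm(d)
def onz(c,px,z):
    o,d=ray(c,px); return o+d*(z-o[2])/d[2]
def proj(c,P):
    return cv2.projectPoints(np.atleast_2d(np.array(P,float)),np.array(c['rvec'],float),np.array(c['tvec'],float),K(c),None)[0][:,0]
E
python3 - <<'E'
from h import *
for n in ['side','top','wrist']:
    c=shot(n,n+'0'); print(n,c['fov_y'],ray(c,(c['cx'],c['cy'])), c.keys())
print(bot.get_obs())
E
```

```text
pics
side 54.12921830164868 (array([0.10539403, 0.91019603, 0.93696285]), array([ 0.33178053, -0.69939599, -0.63306155])) dict_keys(['color', 'fov_y', 'cx', 'cy', 'rvec', 'tvec'])
top 42.11762562287774 (array([0.21613644, 0.0194894 , 1.87142634]), array([ 0.17086394, -0.01438255, -0.98518966])) dict_keys(['color', 'fov_y', 'cx', 'cy', 'rvec', 'tvec'])
wrist 68.29878078460979 (array([ 0.30350794, -0.55080239,  0.38444016]), array([-0.21905609, -0.09006971, -0.97154613])) dict_keys(['color', 'fov_y', 'cx', 'cy', 'rvec', 'tvec'])
{'time': 0.15, 'qpos': array([-1.27859931e+00,  4.91387084e-01,  1.55929419e+00, -3.61796773e-05,
        1.09171834e+00, -1.05579649e-01]), 'dq': array([-0.0010672 , -0.00050975, -0.00228224,  0.00025865, -0.00175166,
       -0.00224506]), 'joint_efforts': array([ 2.17264038e-03, -6.12895703e+01, -2.58279276e+01,  6.92721340e-02,
        4.72975150e-02, -7.05895604e-05]), 'eef_pos': array([ 0.24208333, -0.57603396,  0.22822238]), 'tool_rot': array([-4.00228467e-04,  9.80285098e-01,  1.97587865e-01, -5.35735992e-05]), 'contact_force': array([ 0.30063506, -0.1329149 , -0.30641882]), 'torque': array([ 0.03155441, -0.02389104, -0.01469435]), 'finger_gap': 0.9998082776537977}
```

View pics/side0.png

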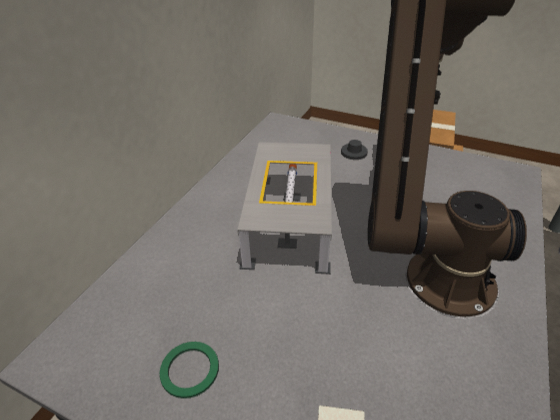

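View pics/top0.png

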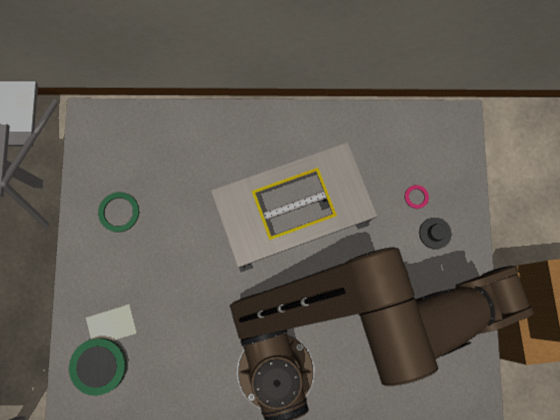

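View pics/wrist0.png

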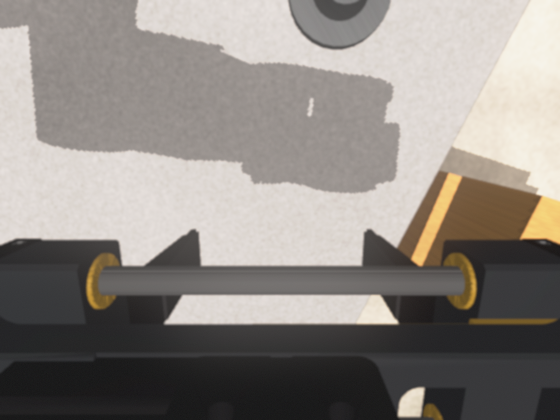

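```bash
python3 - <<'E'
from h import *
for n in ['top0','side0']:
    c=load(n); im=c['color']; hsv=cv2.cvtColor(im,cv2.COLOR_RGB2HSV)
    m=cv2.inRange(hsv,(20,150,120),(35,255,255))
    if n=='top0': m[:,450:]=0
    else: m[:, 340:]=0
    cs,_=cv2.findContours(m,cv2.RETR_EXTERNAL,cv2.CHAIN_APPROX_NONE)
    k=max(cs,key=cv2.contourArea)
    cs2,hh=cv2.findContours(m,cv2.RETR_CCOMP,cv2.CHAIN_APPROX_NONE)
    holes=[cs2[i] for i in range(len(cs2)) if hh[0][i][3]>=0 and cv2.contourArea(cs2[i])>200]
    for lab,q in [('out',k)]+[('in',h) for h in holes]:
        P=np.array([onz(c,p[0],0.16)[:2] for p in q]).astype(np.float32)
        print(n,lab,cv2.minAreaRect(P), P.mean(0))
    ys,xs=np.nonzero(m); print(xs.min(),xs.max(),ys.min(),ys.max())
c=load('top0'); cv2.imwrite('pics/topz.png',cv2.resize(c['color'][140:270,205:385,::-1],None,fx=4,fy=4,interpolation=cv2.INTER_CUBIC))
c=load('side0'); cv2.imwrite('pics/sidez.png',cv2.resize(c['color'][135:275,225:345,::-1],None,fx=4,fy=4,interpolation=cv2.INTER_CUBIC))
E
```

```text
top0 out ((0.5361616611480713, -0.05606915056705475), (0.1676560342311859, 0.22853009402751923), 20.153621673583984) [ 0.5353673  -0.05610953]
top0 in ((0.5359976291656494, -0.05615372955799103), (0.15584424138069153, 0.21685846149921417), 20.169775009155273) [ 0.53546315 -0.05555176]
252 336 168 239
side0 out ((0.5332045555114746, -0.05482013523578644), (0.16896633803844452, 0.22714444994926453), 20.01603126525879) [ 0.5313295  -0.04847771]
side0 in ((0.5334649085998535, -0.05486294627189636), (0.15555340051651, 0.22056779265403748), 20.029102325439453) [ 0.5312845  -0.04972091]
259 316 161 204
```

View pics/topz.png

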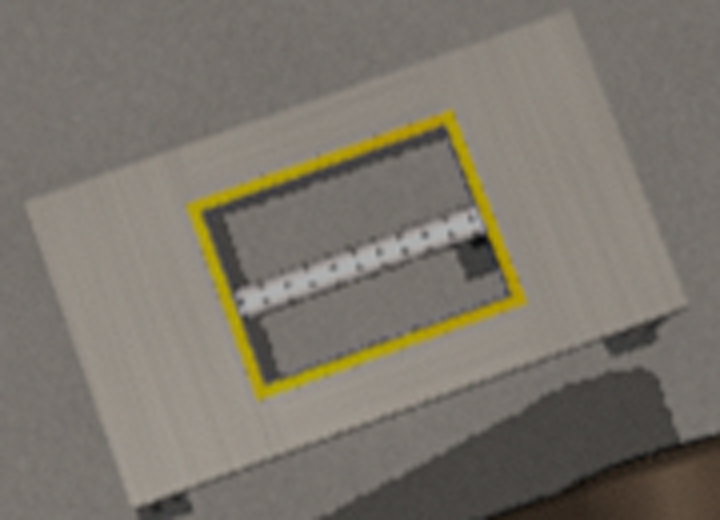

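View pics/sidez.png

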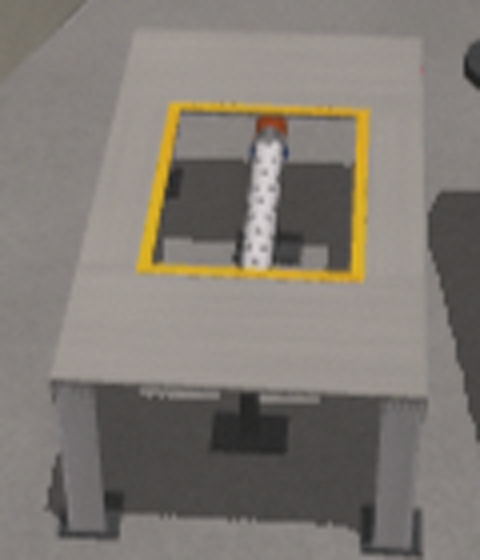

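The hatch measures about 155 x 217 mm to the paint's inner edge, centred near (0.535, -0.0555), with rack x at 20.1°. The orange end, on the world -y side, shows in the side view near pixel (293,164). Next I'll measure the tube's lengthwise offset, its line and the bystanders.

```bash
python3 - <<'E'
from h import *
c=load('side0'); hsv=cv2.cvtColor(c['color'],cv2.COLOR_RGB2HSV)
H=np.array([0.5347,-0.0555]); a=np.radians(20.1); ex=np.array([np.cos(a),np.sin(a)]); ey=np.array([-np.sin(a),np.cos(a)])
R=lambda P: np.round([(P[:2]-H)@ex*1e3,(P[:2]-H)@ey*1e3],1)
m=cv2.inRange(hsv,(0,110,60),(16,255,255)); m[:,:270]=0;m[:,310:]=0;m[:155]=0;m[185:]=0
ys,xs=np.nonzero(m); print('orange px',len(xs),xs.min(),xs.max(),ys.min(),ys.max(), [ (y,xs[ys==y].min(),xs[ys==y].max()) for y in np.unique(ys)])
for r in (163.5,164,164.5,165): print(r,R(onz(c,(292.5,r),0.129)))
print('proj of end y=-135,-150,-165 top', [proj(c,[*(H+ey*y),0.129])[0].round(1) for y in (-.135,-.15,-.165)])
# tube line
for n in('top0','side0'):
    c=load(n); hsv=cv2.cvtColor(c['color'],cv2.COLOR_RGB2HSV)
    pts=np.array([[*(H+ex*x+ey*y),0.125] for x,y in((-.05,-.09),(-.05,.09),(.05,.09),(.05,-.09))])
    k=np.zeros(hsv.shape[:2],np.uint8); cv2.fillConvexPoly(k,proj(c,pts).astype(int),255)
    m=cv2.inRange(hsv,(0,0,150),(180,60,255))&k
    ys,xs=np.nonzero(m); Q=np.array([R(onz(c,(x,y),0.122)) for x,y in zip(xs,ys)])
    p=np.polyfit(Q[:,1],Q[:,0],1); print(n,len(xs),'x=%.4f*y+%.2f'%tuple(p), Q[:,1].min(),Q[:,1].max())
c=load('top0'); hsv=cv2.cvtColor(c['color'],cv2.COLOR_RGB2HSV)
for lab,lo,hi in(('green',(60,80,30),(90,255,255)),('pink',(160,100,80),(178,255,255))):
    cs,_=cv2.findContours(cv2.inRange(hsv,lo,hi),cv2.RETR_EXTERNAL,cv2.CHAIN_APPROX_NONE)
    for q in cs:
        if len(q)>30:
            (x,y),r=cv2.minEnclosingCircle(q); P=onz(c,(x,y),0.01); print(lab,x,y,r,P.round(3),R(P))
P=onz(c,(435,233),0.03);print('flange',P,R(P))
E
```

```text
orange px 25 289 296 164 167 [(np.int64(164), np.int64(290), np.int64(295)), (np.int64(165), np.int64(289), np.int64(295)), (np.int64(166), np.int64(289), np.int64(296)), (np.int64(167), np.int64(289), np.int64(296))]
163.5 [  -1.7 -145. ]
164 [  -1.9 -141.9]
164.5 [  -2.1 -138.8]
165 [  -2.3 -135.7]
proj of end y=-135,-150,-165 top [array([291.8, 165.1]), array([292.1, 162.7]), array([292.4, 160.3])]
top0 253 x=-0.0028*y+0.49 -90.6 92.4
side0 267 x=0.0082*y+-1.28 -97.7 87.7
green 97.419189453125 366.6515197753906 29.162731170654297 [0.016 0.585 0.01 ] [-267.2  779.9]
green 118.21186065673828 211.8728790283203 20.371068954467773 [0.531 0.542 0.01 ] [202.5 562.6]
pink 416.27777099609375 196.38888549804688 12.101786613464355 [ 0.588 -0.492  0.01 ] [ -99.5 -427.9]
flange [ 0.45689319 -0.5445958   0.03      ] [-241.2 -432.6]
```

```bash
cat >> h.py <<'E'
from scipy.spatial.transform import Rotation as Rn
H=np.array([0.5347,-0.0555]); A=np.radians(20.1); ex=np.array([np.cos(A),np.sin(A)]); ey=np.array([-np.sin(A),np.cos(A)])
Rack=np.array([[ex[0],ey[0],0],[ex[1],ey[1],0],[0,0,1.]])
def toR(P): P=np.array(P,float); return np.array([*((P[:2]-H)@ex,),(P[:2]-H)@ey,P[2]]) 
def frR(p): return np.array([*(H+ex*p[0]+ey*p[1]),p[2]])
def toolR(th): # tool: x along rack y (tilted: th>0 => +y side of tool x goes up), y along rack x, z down
    B=Rack@np.array([[0,1,0],[1,0,0],[0,0,-1.]])
    B=np.column_stack([Rack[:,1],Rack[:,0],-Rack[:,2]])
    return Rn.from_rotvec(Rack[:,0]*th)*Rn.from_matrix(B)
def rows(p,th): # p: grasp point in rack frame (m, z above bench); returns row
    R=toolR(th); tcp=frR(p)+R.apply([0,0,.005])
    o=bot.get_obs(); q=o['tool_rot']; R0=Rn.from_quat([q[1],q[2],q[3],q[0]])
    s=R0.inv().apply(tcp-o['eef_pos'])/0.025; r=(R0.inv()*R).as_rotvec()
    print('row',np.round(s,3),np.round(r,4))
def where():
    o=bot.get_obs(); q=o['tool_rot']; R0=Rn.from_quat([q[1],q[2],q[3],q[0]])
    g=toR(o['eef_pos']+R0.apply([0,0,-.005])); dev=(toolR(0).inv()*R0).as_rotvec()
    print('t',round(o['time'],2),'grasp rack mm',(g*1e3).round(1),'dev',dev.round(3),'F',o['contact_force'].round(1),'gap',round(o['finger_gap'],3),'q',o['qpos'].round(2))
E
python3 - <<'E'
from h import *
where(); rows((0,0,.25),0)
E
```

```text
t 0.15 grasp rack mm [-453.7 -388.3  233.2] dev [1.000e-03 1.000e-03 1.524e+00] F [ 0.3 -0.1 -0.3] gap 1.0 q [-1.28  0.49  1.56 -0.    1.09 -0.11]
row [ 18.857 -14.662  -0.658] [-6.0000e-04 -7.0000e-04 -1.5238e+00]
```

```bash
python3 -m jog '[[[1.9,-1.5,-0.7,0,0,-0.15,1],[3.8,-2.9,-0.7,0,0,-0.3,1],[5.7,-4.4,-0.7,0,0,-0.46,1],[7.5,-5.9,-0.7,0,0,-0.61,1],[9.4,-7.3,-0.7,0,0,-0.76,1],[11.3,-8.8,-0.7,0,0,-0.91,1],[13.2,-10.3,-0.7,0,0,-1.07,1],[15.1,-11.7,-0.7,0,0,-1.22,1],[17,-13.2,-0.7,0,0,-1.37,1],[18.86,-14.66,-0.66,0,0,-1.524,1]]]' 20; python3 - <<'E'
from h import *
where(); rows((0,0,.25),0); shot('wrist','w1'); shot('side','s1')
E
```

```text
time: 1.4
eef_pos: [0.5356, -0.0537, 0.2452]
tool_rot: [0.0, 0.571, 0.821, -0.0]
contact_force: [0.7, -0.3, -0.2]
finger_gap: 1.003
t 1.4 grasp rack mm [  1.4   1.4 250.2] dev [-0.    -0.    -0.005] F [ 0.7 -0.3 -0.2] gap 1.003 q [-0.22  0.35  1.75 -0.    1.04 -0.58]
row [-0.054 -0.058  0.006] [0.0001 0.0003 0.0053]
```

View pics/w1.png

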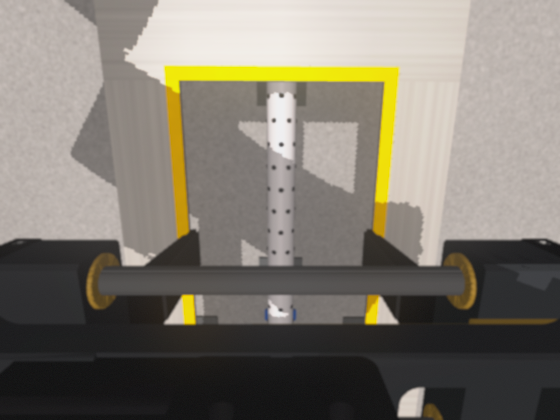

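View pics/s1.png

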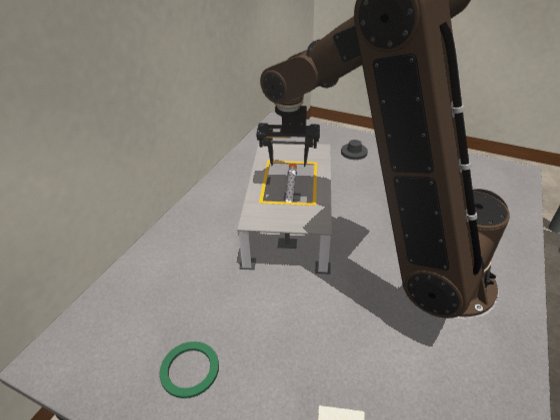

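```bash
python3 - <<'E'
from h import *
c=load('w1'); o,d=ray(c,(280,210)); print('cam rack',toR(o)*1e3)
for p in ((180,82),(388,82),(189,300),(371,300)): print(p,(toR(onz(c,p,.16))*1e3).round(1))
hsv=cv2.cvtColor(c['color'],cv2.COLOR_RGB2HSV); g=c['color']
for r in (110,150,190,230,250):
    row=g[r].astype(int).mean(1); xs=np.nonzero((row>1.15*np.median(row[200:260])))[0]; xs=xs[(xs>255)&(xs<305)]
    print(r,xs.min(),xs.max(),(toR(onz(c,((xs.min()+xs.max())/2,r),.116))*1e3).round(1))
# yellow borders
m=cv2.inRange(hsv,(22,150,100),(35,255,255))
for r in (100,150,200):
    xs=np.nonzero(m[r])[0]; L=xs[xs<280];Rr=xs[xs>280]; print(r,[(toR(onz(c,(x,r),.16))*1e3).round(1) for x in (L.min(),L.max(),Rr.min(),Rr.max())])
for cx in (220,340):
    ys=np.nonzero(m[:150,cx])[0]; print(cx,[(toR(onz(c,(cx,y),.16))*1e3).round(1) for y in (ys.min(),ys.max())])
print('saddle px +-120 at z .116', proj(c,[frR((0,.12,.116)),frR((0,-.12,.116))]))
E
```

```text
cam rack [  1.18579181  67.27865018 401.44353438]
(180, 82) [-72.7 101.9 160. ]
(388, 82) [ 79.4 102.8 160. ]
(189, 300) [-77.5 -75.1 160. ]
(371, 300) [ 80.1 -74.2 160. ]
110 266 295 [  0.8  85.6 116. ]
150 268 304 [  6.   50.8 116. ]
190 271 290 [  1.2  13.9 116. ]
230 271 290 [  1.4 -25.4 116. ]
250 256 291 [ -5.3 -46.  116. ]
100 [array([-82.4,  89.4, 160. ]), array([-74.3,  89.4, 160. ]), array([ 76.8,  90.3, 160. ]), array([ 85.6,  90.3, 160. ])]
150 [array([-82.3,  52.9, 160. ]), array([-74.6,  52.9, 160. ]), array([ 76.7,  53.8, 160. ]), array([ 86. ,  53.8, 160. ])]
200 [array([-82.2,  13.6, 160. ]), array([-74.2,  13.6, 160. ]), array([ 76.7,  14.4, 160. ]), array([ 85.5,  14.5, 160. ])]
220 [array([-43. , 112.2, 160. ]), array([-43.4, 103.4, 160. ])]
340 [array([ 43.8, 112.7, 160. ]), array([ 44.2, 103.3, 160. ])]
saddle px +-120 at z .116 [[279.74074246  67.9167752 ]
 [278.64594983 316.870028  ]]
```

```bash
python3 -m jog '[[[0,0,1,0,0,0.005,1],[-0.1,0,2,0,0,0.005,1],[-0.1,0,3,0,0,0.005,1],[-0.1,0,3.8,0,0,0.005,1],[-0.1,0,4.4,0,0,0.005,1],[-0.1,0,4.8,0,0,0.005,1],[-0.1,0,5.1,0,0,0.005,1],[-0.1,0,5.3,0,0,0.005,1],[-0.1,0,5.36,0,0,0.005,1],[-0.1,0,5.36,0,0,0.005,1]]]' 20; python3 - <<'E'
from h import *
where(); shot('side','s2');shot('wrist','w2')
E
```

```text
time: 2.75
eef_pos: [0.5358, -0.058, 0.1113]
tool_rot: [0.0, 0.575, 0.818, 0.0]
contact_force: [0.1, 0.5, -0.2]
finger_gap: 1.004
t 2.75 grasp rack mm [  0.2  -2.7 116.3] dev [-0.    -0.     0.005] F [ 0.1  0.5 -0.2] gap 1.004 q [-0.23  0.52  1.89 -0.    0.73 -0.58]
```

View pics/w2.png

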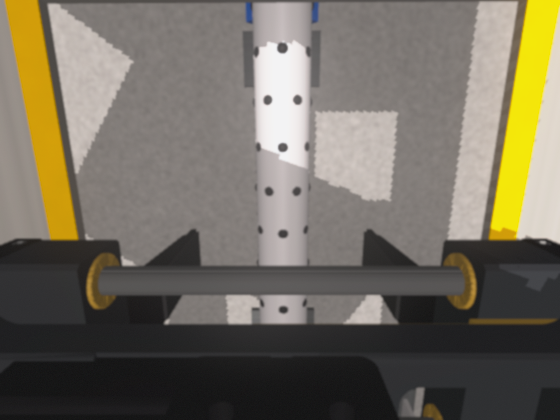

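View pics/s2.png

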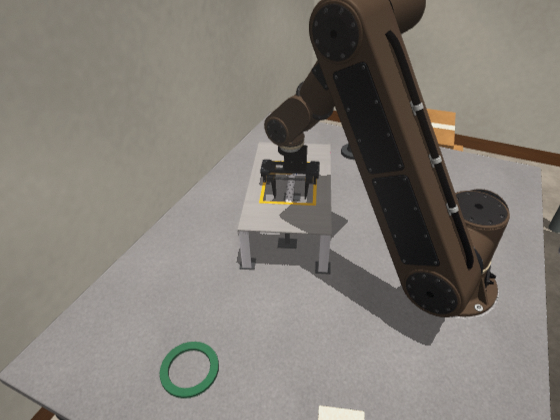

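```bash
python3 -m jog '[[[0,0,0,0,0,-0.005,0.5],[0,0,0,0,0,-0.005,0.2],[0,0,0,0,0,-0.005,0.1],[0,0,0,0,0,-0.005,0.1],[0,0,0,0,0,-0.005,0.1],[0,0,0,0,0,-0.005,0.1],[0,0,0,0,0,-0.005,0.1],[0,0,0,0,0,-0.005,0.1],[0,0,0,0,0,-0.005,0.1],[0,0,0,0,0,-0.005,0.1]]]' 40; python3 - <<'E'
from h import *
where()
E
```

```text
time: 4.1
eef_pos: [0.5366, -0.058, 0.1114]
tool_rot: [0.001, 0.573, 0.82, 0.001]
contact_force: [4.6, 2.5, 0.8]
finger_gap: 0.267
t 4.1 grasp rack mm [  0.9  -2.9 116.4] dev [-0.002 -0.001 -0.   ] F [4.6 2.5 0.8] gap 0.267 q [-0.23  0.52  1.89  0.    0.73 -0.58]
```

```bash
python3 -m jog '[[[0,0,-0.15,0,0,0,0.1],[0,0,-0.3,0,0,0,0.1],[0,0,-0.48,0,0,0,0.1],[-0.4,0,-0.48,0,0,0,0.1],[-0.9,0,-0.48,0,0,0,0.1],[-1.4,0,-0.48,0,0,0,0.1],[-1.9,0,-0.48,0,0,0,0.1],[-2.2,0,-0.48,0,0,0,0.1],[-2.4,0,-0.48,0,0,0,0.1],[-2.4,0,-0.48,0,0,0,0.1]]]' 40; python3 - <<'E'
from h import *
where(); shot('wrist','w3');shot('side','s3')
E
```

```text
time: 5.35
eef_pos: [0.5564, -0.1146, 0.1231]
tool_rot: [-0.0, 0.573, 0.82, -0.0]
contact_force: [-0.6, -0.3, -3.1]
finger_gap: 0.262
t 5.35 grasp rack mm [ 1.000e-01 -6.290e+01  1.281e+02] dev [ 0. -0.  0.] F [-0.6 -0.3 -3.1] gap 0.262 q [-0.32  0.54  1.81 -0.    0.79 -0.67]
```

View pics/w3.png

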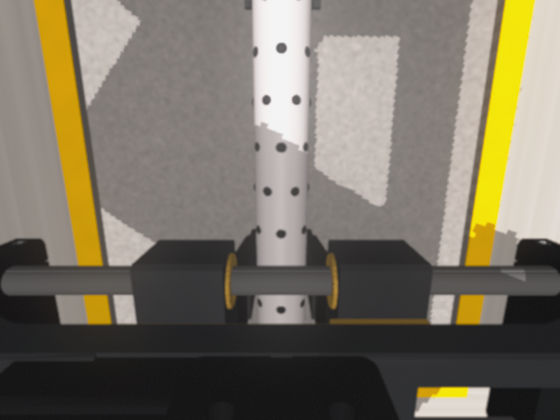

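View pics/s3.png

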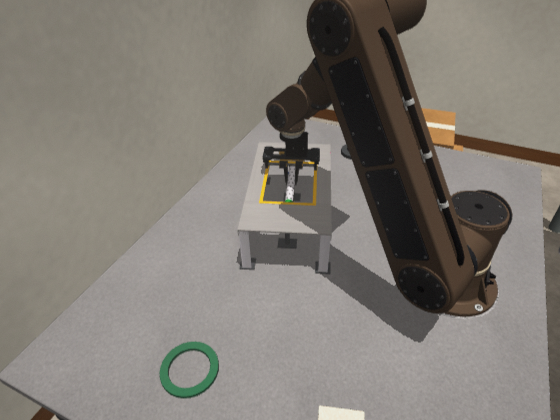

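```bash
python3 - <<'E'
from h import *
c=load('s3'); hsv=cv2.cvtColor(c['color'],cv2.COLOR_RGB2HSV)
m=cv2.inRange(hsv,(50,90,50),(95,255,255)); m[:,:270]=0;m[:,310:]=0;m[:180]=0;m[215:]=0
ys,xs=np.nonzero(m); print(len(xs),xs.min(),xs.max(),ys.min(),ys.max())
for y in (ys.min(),ys.max()+.5): print(y,(toR(onz(c,(xs.mean(),y),.128))*1e3).round(1),(toR(onz(c,(xs.mean(),y),.115))*1e3).round(1))
cv2.imwrite('pics/s3z.png',cv2.resize(c['color'][140:220,240:340,::-1],None,fx=7,fy=7,interpolation=cv2.INTER_CUBIC))
print(proj(c,[frR((0,.105,.16)),frR((0,-.105,.16))]))
E
```

```text
16 285 291 199 201
199 [  0.4  52.8 128. ] [  1.6  36.7 115. ]
201.5 [ -0.5  65.1 128. ] [  0.7  49.2 115. ]
[[286.83160176 201.60577067]
 [291.31675841 162.45592853]]
```

View pics/s3z.png

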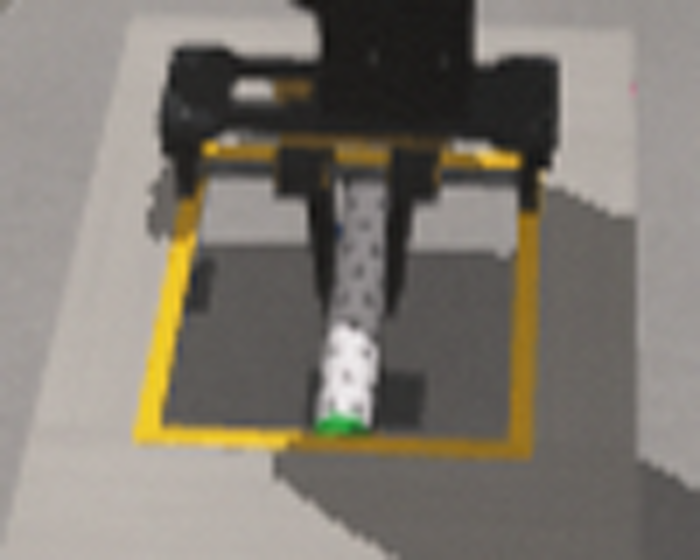

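```bash
python3 -m jog '[[[-0.2,0,0,0,0,0,0.1],[-0.4,0,0,0,0,0,0.1],[-0.6,0,0,0,0,0,0.1],[-0.6,0,-0.08,0,0.04,0,0.1],[-0.58,0,-0.17,0,0.08,0,0.1],[-0.57,0,-0.26,0,0.12,0,0.1],[-0.56,0,-0.35,0,0.16,0,0.1],[-0.56,0,-0.44,0,0.2,0,0.1],[-0.56,0,-0.44,0,0.2,0,0.1],[-0.56,0,-0.44,0,0.2,0,0.1]]]' 40; python3 - <<'E'
from h import *
where(); shot('side','s4'); shot('wrist','w4')
c=load('s4'); cv2.imwrite('pics/s4z.png',cv2.resize(c['color'][110:280,220:360,::-1],None,fx=4,fy=4,interpolation=cv2.INTER_CUBIC)[:600])
hsv=cv2.cvtColor(c['color'],cv2.COLOR_RGB2HSV)
m=cv2.inRange(hsv,(50,90,50),(95,255,255)); m[:,:270]=0;m[:,310:]=0;m[:180]=0;m[230:]=0
ys,xs=np.nonzero(m); print(len(xs),xs.min(),xs.max(),ys.min(),ys.max())
for u in (.135,.15,.165): print(u,proj(c,[toR(0)if 0 else frR((0,-.078+u*np.cos(.2),.139+u*np.sin(.2)))]))
E
```

```text
time: 6.7
eef_pos: [0.5611, -0.1276, 0.134]
tool_rot: [-0.082, 0.57, 0.816, 0.057]
contact_force: [-0.8, 0.1, -2.7]
finger_gap: 0.267
t 6.7 grasp rack mm [  0.  -77.7 138.9] dev [ 0.     0.199 -0.   ] F [-0.8  0.1 -2.7] gap 0.267 q [-0.4   0.58  1.71  0.17  1.   -0.86]
22 285 292 186 190
0.135 [[288.01649404 189.74395498]]
0.15 [[287.67681984 191.90679284]]
0.165 [[287.32989049 194.11582712]]
```

View pics/s4z.png

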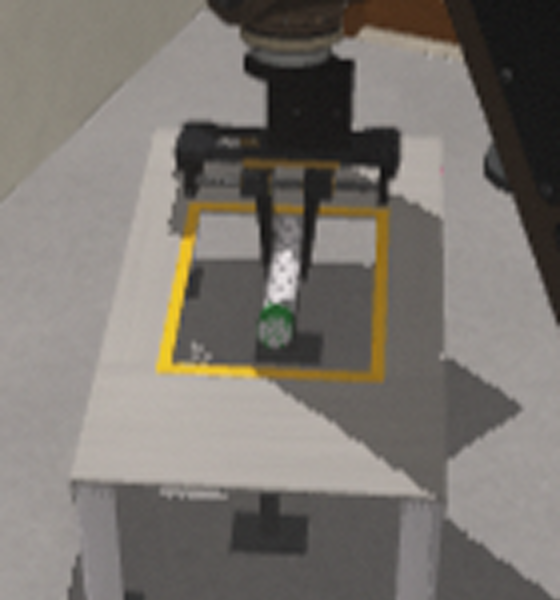

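View pics/w4.png

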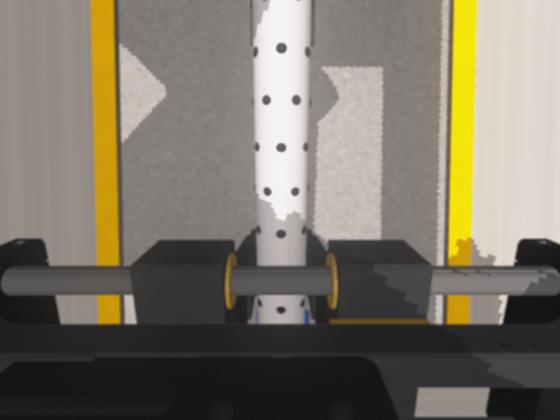

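The green end face shows at about (289,191.8). That matches the prediction for a grasp at the tube's middle, and the wrist force changed freely, so nothing is touching. Next I'll tilt to 25°.

```bash
python3 - <<'E'
from h import *
for f in (.5,1): rows((0,-.078,.139+.012*f),.2+.236*f)
E
```

```text
row [ 0.054 -0.003 -0.241] [-0.0002  0.1186  0.0004]
row [ 0.125 -0.003 -0.481] [-0.0003  0.2366  0.0004]
```

```bash
python3 -m jog '[[[0.01,0,-0.06,0,0.03,0,0.1],[0.03,0,-0.12,0,0.06,0,0.1],[0.04,0,-0.18,0,0.09,0,0.1],[0.054,0,-0.24,0,0.118,0,0.1],[0.07,0,-0.3,0,0.148,0,0.1],[0.09,0,-0.36,0,0.178,0,0.1],[0.11,0,-0.42,0,0.208,0,0.1],[0.125,0,-0.48,0,0.237,0,0.1],[0.125,0,-0.48,0,0.237,0,0.1],[0.125,0,-0.48,0,0.237,0,0.1]]]' 40; python3 - <<'E'
from h import *
where(); shot('side','s5'); c=load('s5'); cv2.imwrite('pics/s5z.png',cv2.resize(c['color'][110:260,220:360,::-1],None,fx=4,fy=4,interpolation=cv2.INTER_CUBIC)[:600])
for u in (.145,.15,.155): print(u,proj(c,[frR((0,-.078+u*np.cos(.436),.151+u*np.sin(.436)))]))
rows((0,-.078+.15*np.cos(.436),.151+.15*np.sin(.436)),.436)
E
```

```text
time: 8.05
eef_pos: [0.5609, -0.1268, 0.1465]
tool_rot: [-0.178, 0.559, 0.8, 0.124]
contact_force: [0.2, -0.1, -2.6]
finger_gap: 0.263
t 8.05 grasp rack mm [ 1.00e-01 -7.81e+01  1.51e+02] dev [ 0.     0.437 -0.   ] F [ 0.2 -0.1 -2.6] gap 0.263 q [-0.47  0.63  1.62  0.31  1.24 -0.97]
0.145 [[288.01539921 177.32167535]]
0.15 [[287.90839213 177.63478603]]
0.155 [[287.80054171 177.95036438]]
row [ 6.001e+00 -2.000e-03  6.000e-03] [-0.0001 -0.0007  0.0002]
```

View pics/s5z.png

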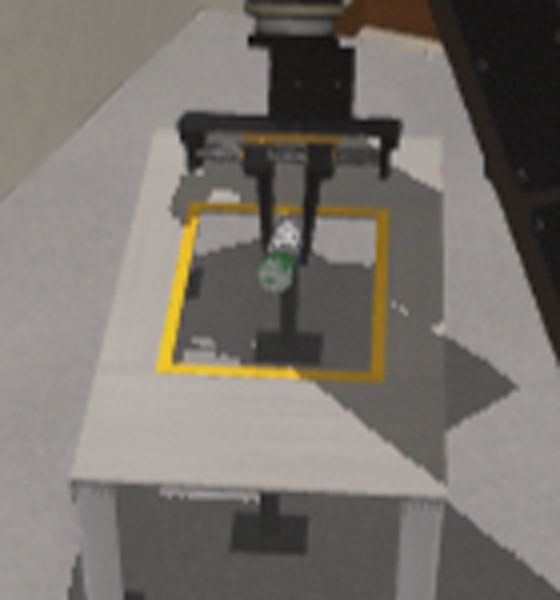

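The end face sits at (289,178), as predicted, so the tube is slanting through the hatch and clear. Now I'll pull it out along its own axis.

```bash
python3 -m jog '[[[0.4,0,0,0,0,0,0.1],[1.1,0,0,0,0,0,0.1],[1.9,0,0,0,0,0,0.1],[2.7,0,0,0,0,0,0.1],[3.5,0,0,0,0,0,0.1],[4.3,0,0,0,0,0,0.1],[5.1,0,0,0,0,0,0.1],[5.7,0,0,0,0,0,0.1],[6,0,0,0,0,0,0.1],[6,0,0,0,0,0,0.1]]]' 40; python3 - <<'E'
from h import *
where(); shot('side','s6'); rows((0,.058,.30),.436)
E
```

```text
time: 9.35
eef_pos: [0.5142, 0.0009, 0.2102]
tool_rot: [-0.177, 0.559, 0.8, 0.124]
contact_force: [-1.5, -0.2, -2.4]
finger_gap: 0.264
t 9.35 grasp rack mm [1.000e-01 5.790e+01 2.147e+02] dev [-0.     0.437 -0.001] F [-1.5 -0.2 -2.4] gap 0.264 q [-0.3   0.45  1.77  0.37  1.22 -0.83]
row [ 1.461 -0.005 -3.095] [-0.     -0.0007  0.0003]
```

View pics/s6.png

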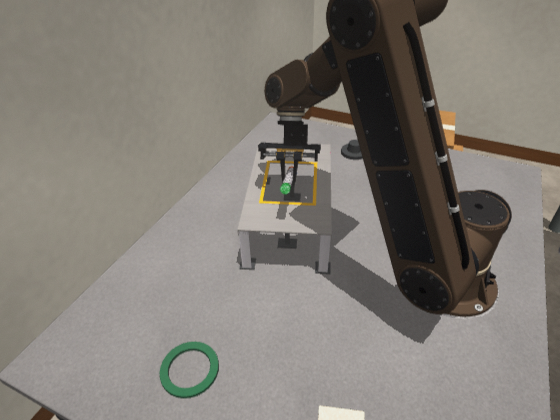

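The view shows the green end at (285,189) above the hatch. Next I'll lift the tube straight up to about 0.30 m.

```bash
python3 -m jog '[[[0.1,0,-0.2,0,0,0,0.1],[0.28,0,-0.6,0,0,0,0.1],[0.5,0,-1.06,0,0,0,0.1],[0.72,0,-1.52,0,0,0,0.1],[0.94,0,-2,0,0,0,0.1],[1.16,0,-2.46,0,0,0,0.1],[1.34,0,-2.85,0,0,0,0.1],[1.46,0,-3.1,0,0,0,0.1],[1.46,0,-3.1,0,0,0,0.1],[1.46,0,-3.1,0,0,0,0.1]]]' 40; python3 - <<'E'
from h import *
where(); shot('side','s7'); rows((0,.02,.30),0)
c=load('s7'); cv2.imwrite('pics/s7z.png',cv2.resize(c['color'][90:240,220:360,::-1],None,fx=4,fy=4,interpolation=cv2.INTER_CUBIC)[:600])
E
```

```text
time: 10.65
eef_pos: [0.514, 0.001, 0.2953]
tool_rot: [-0.178, 0.559, 0.8, 0.124]
contact_force: [-0.3, 0.1, -2.9]
finger_gap: 0.269
t 10.65 grasp rack mm [ -0.   58.1 299.8] dev [ 0.001  0.437 -0.   ] F [-0.3  0.1 -2.9] gap 0.269 q [-0.3   0.36  1.66  0.35  1.41 -0.76]
row [-1.461e+00  1.000e-03 -6.720e-01] [-0.0007 -0.4374  0.    ]
```

View pics/s7z.png

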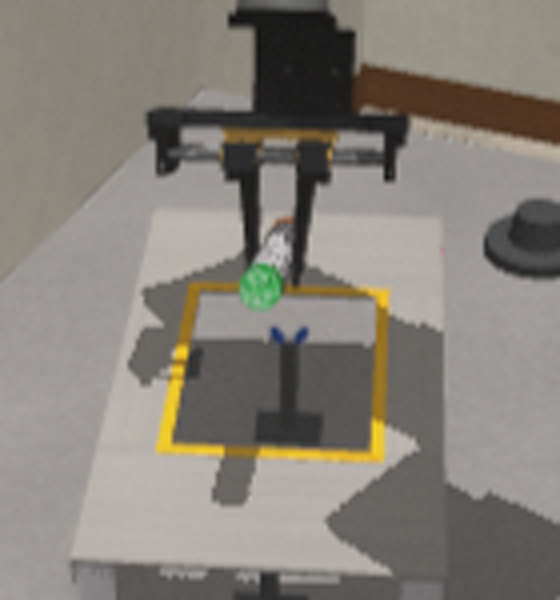

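The tube is fully above the plate, with its orange end visible and the saddle empty. Now I'll level it.

```bash
python3 -m jog '[[[-0.1,0,-0.05,0,-0.03,0,0.1],[-0.3,0,-0.15,0,-0.09,0,0.1],[-0.5,0,-0.25,0,-0.15,0,0.1],[-0.75,0,-0.35,0,-0.22,0,0.1],[-1,0,-0.45,0,-0.3,0,0.1],[-1.2,0,-0.55,0,-0.36,0,0.1],[-1.36,0,-0.62,0,-0.41,0,0.1],[-1.46,0,-0.67,0,-0.437,0,0.1],[-1.46,0,-0.67,0,-0.437,0,0.1],[-1.46,0,-0.67,0,-0.437,0,0.1]]]' 40; python3 -m jog '[[[0,0,0,0,0,0,0.1],[0,0,0,0,0,0,0.1],[0,0,0,0,0,0,0.1],[0,0,0,0,0,0,0.1],[0,0,0,0,0,0,0.1],[0,0,0,0,0,0,0.1],[0,0,0,0,0,0,0.1],[0,0,0,0,0,0,0.1],[0,0,0,0,0,0,0.1],[0,0,0,0,0,0,0.1]]]' 40; python3 - <<'E'
from h import *
where(); shot('side','s8'); shot('top','t8')
c=load('s8'); cv2.imwrite('pics/s8z.png',cv2.resize(c['color'][90:240,220:360,::-1],None,fx=4,fy=4,interpolation=cv2.INTER_CUBIC)[:600])
hsv=cv2.cvtColor(c['color'],cv2.COLOR_RGB2HSV)
m=cv2.inRange(hsv,(50,90,50),(95,255,255)); m[:,:250]=0;m[:,340:]=0;m[240:]=0
ys,xs=np.nonzero(m); print('green px',len(xs),xs.mean(),ys.mean(),ys.min(),ys.max())
for u in (.15,-.15): print(u,proj(c,[frR((0,.02+u,.30)),frR((0,.02+u,.26))]))
c=load('t8'); hsv=cv2.cvtColor(c['color'],cv2.COLOR_RGB2HSV)
for lab,lo,hi in(('green',(60,80,30),(90,255,255)),('pink',(160,100,80),(178,255,255))):
    for q in cv2.findContours(cv2.inRange(hsv,lo,hi),cv2.RETR_EXTERNAL,cv2.CHAIN_APPROX_NONE)[0]:
        if len(q)>20: print(lab,np.round(cv2.minEnclosingCircle(q)[0],1))
E
```

```text
time: 11.95
eef_pos: [0.5279, -0.0367, 0.2953]
tool_rot: [-0.0, 0.573, 0.82, 0.0]
contact_force: [0.5, -0.4, -3.6]
finger_gap: 0.265
time: 13.2
eef_pos: [0.5279, -0.0367, 0.2954]
tool_rot: [0.0, 0.573, 0.82, -0.0]
contact_force: [-0.3, -0.0, -2.9]
finger_gap: 0.266
t 13.2 grasp rack mm [1.000e-01 2.000e+01 3.004e+02] dev [ 0. -0. -0.] F [-0.3 -0.  -2.9] gap 0.266 q [-0.19  0.29  1.7  -0.    1.15 -0.55]
green px 43 286.30232558139534 170.93023255813952 168 175
0.15 [[284.89078698 176.16801261]
 [284.98223654 188.16520274]]
-0.15 [[291.97416948 121.75583025]
 [291.91671419 132.716008  ]]
green [ 97.4 366.7]
green [244.9 212.6]
green [118.2 211.6]
pink [416.3 196.4]
```

View pics/s8z.png

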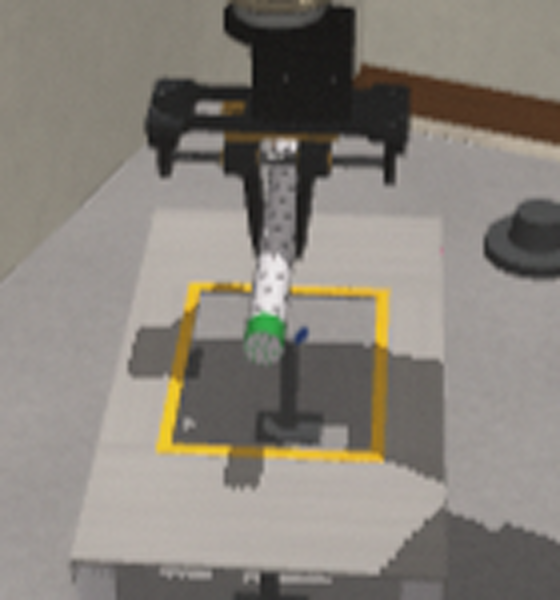

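View pics/t8.png

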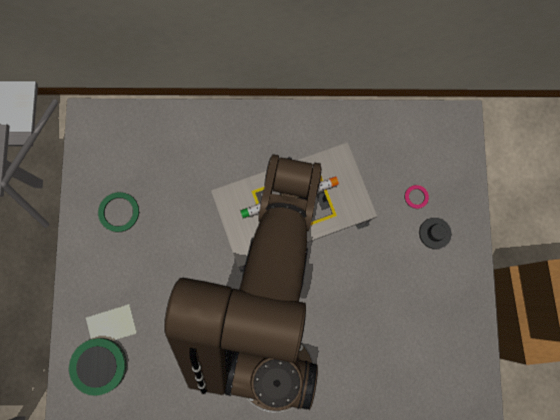

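The tube is level, with the green face at (286,176.8) against a predicted (284.9,176.2). Both ends are about 140 mm above the plate, and the rings have not moved from (118,212) and (416,196). I'm handing in.

```bash
python3 - <<'E'
from h import *
where(); print(bot.job_done())
E
```

```text
t 13.3 grasp rack mm [1.000e-01 2.000e+01 3.004e+02] dev [ 0. -0. -0.] F [ 0.1 -0.3 -3.1] gap 0.265 q [-0.19  0.29  1.7  -0.    1.15 -0.55]
the job is handed in; nothing more can be done
None
```

The tube is out of the hatch and held level and still above the plate. I handed the job in at 13.3 s of the allowed 46 s; no verdict was reported.

I gripped the tube at its middle through the hatch with 40 N and lifted it 12 mm. I then slid it 75 mm towards the rack's −y side and tilted it 25° so the green end came up. From there I drew it out 150 mm along its own axis, raised it clear and levelled it.

Last checks:
- **Height:** the tube axis is about 0.30 m above the bench, 140 mm above the plate, against the 63 mm needed.
- **Level:** the tool tilt reads 0. The green end was seen within about 1 px of where a level tube would put it; I did not measure the orange end.
- **Grip:** the opening reads 0.265, about 25 mm, which fits the tube. The wrist carries only about 3 N, the tube's weight, so nothing else is touching it.
- **Bystanders:** both gasket rings are within 0.3 px of where they started, and the flange looks unmoved in the top view.

No check failed. The side and top cameras differed by 2–3 mm on the hatch centre, and my first estimate of the orange end (y ≈ −143 mm) was cut off by the hatch edge. The end positions I measured later showed the grasp was at the middle.

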